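Move stripped power-supply parts to the assembly rack in reverse order

TASK

The four parts stripped out of a power supply stand in a row of small blue trays; they go back in last out first. Move them over to the empty four-bay aluminium rack in reverse order: the part at the robot's left-hand end of the tray row goes into the bay at the robot's right-hand end of the rack, the next part into the bay beside that, and so on, one part in each bay. Keep each part upright, set it down gently so that it stands flat on the floor inside its bay, and let go.

Things in the scene. Friction and masses are not known exactly. Their poses are not given: they have to be found in the camera images.
- capacitor: black upright can with an aluminium top, 40 mm diameter, 50 mm tall, 0.09 kg. Mass may differ by 20 percent. Origin: centre of the underside, z up. Starts upright in its tray, turned up to 0.25 rad.
- heatsink: finned bare aluminium block, 40 mm (own x) by 44 mm (own y), 48 mm tall, 0.12 kg; treat as a solid block, any side faces can be gripped. Mass may differ by 20 percent. Origin: centre of the underside, z up. Starts upright in its tray, turned up to 0.25 rad.
- transformer: small mains transformer, dark steel core with a copper winding, 36 mm (own x) by 44 mm (own y), 42 mm tall, 0.26 kg; treat as a solid block. Mass may differ by 20 percent. Origin: centre of the underside, z up. Starts upright in its tray, turned up to 0.25 rad.
- choke: copper-wound ring upright on a black foot: foot 36 mm (own x) by 44 mm (own y), 8 mm high; ring a disc 18 mm thick (own x -9 to +9 mm), 42 mm across, centre 29 mm above the underside, total height 50 mm, 0.10 kg; grip the ring across its 18 mm. Mass may differ by 20 percent. Origin: centre of the underside, z up. Starts upright in its tray, turned up to 0.25 rad.
- tray_capacitor: square blue tray where the capacitor stands at the start, 66 mm square; four such trays are fixed at 75 mm pitch along y on a wooden strip (80 x 310 x 6 mm), in varying order. Origin: centre of its underside, 6 mm above the table; floor 8 mm above the origin, rim 3 mm wide and 5 mm above the floor. Own y runs along the row to the robot's left. Never moves: marks where the part stood.
- tray_heatsink: square blue tray where the heatsink stands at the start, 66 mm square; four such trays are fixed at 75 mm pitch along y on a wooden strip (80 x 310 x 6 mm), in varying order. Origin: centre of its underside, 6 mm above the table; floor 8 mm above the origin, rim 3 mm wide and 5 mm above the floor. Own y runs along the row to the robot's left. Never moves: marks where the part stood.
- tray_transformer: square blue tray where the transformer stands at the start, 66 mm square; four such trays are fixed at 75 mm pitch along y on a wooden strip (80 x 310 x 6 mm), in varying order. Origin: centre of its underside, 6 mm above the table; floor 8 mm above the origin, rim 3 mm wide and 5 mm above the floor. Own y runs along the row to the robot's left. Never moves: marks where the part stood.
- tray_choke: square blue tray where the choke stands at the start, 66 mm square; four such trays are fixed at 75 mm pitch along y on a wooden strip (80 x 310 x 6 mm), in varying order. Origin: centre of its underside, 6 mm above the table; floor 8 mm above the origin, rim 3 mm wide and 5 mm above the floor. Own y runs along the row to the robot's left. Never moves: marks where the part stood.
- rack: empty four-bay aluminium rack, fixed, nearer or farther than the tray row; 68 mm (own x) by 306 mm (own y, to the robot's left along the bays). Origin: centre of underside. Bay centres at own y +112.5, +37.5, -37.5, -112.5 mm, x 0; floors 10 mm above the origin. Above the floor: 3 mm dividers 15 mm high (bay 72 mm clear along y), front and back lips 5 mm high (62 mm clear along x).
Not all that is in view belongs to the job. What is shaped like the choke but yellow is not meant.

How it is judged:
By the outcome, as a careful person would: the job done as asked, in the order asked, and still so for the second after the job is handed in, with the robot touching nothing.
It also fails if it takes over 96 s, if anything falls off the work surface, if the arm or the gripper's body presses on something with over 40 N, if the wrist force passes 120 N, or if a joint passes its speed limit or range.

ROBOT

A 6-joint arm with a two-finger parallel gripper is mounted at the origin on the work surface. World frame = base frame: x ahead of the robot, y to its left, z up, the work surface at z = 0. Lengths are in m, angles in rad, forces in N, time in s.
With the tool pointing down it reaches from about 0.275 to 0.875 m from the base axis. Payload 12.5 kg.
Tool frame: the origin (TCP) lies on the centre line of the jaws, within the pads' length; the fingertips stand r.finger_overhang ahead of it and the grasp point (between the pads) lies 3 mm ahead of it (r.finger_overhang is the distance from the TCP to the fingertips, in m); z points along the fingers, y is the line along which they close (so a half turn about z gives the same grasp; the last joint's range is limited). The gripper opens to 85 mm and grips with 20 to 120 N. Pads are 22 mm wide; open, the fingers measure 114 mm over their backs; the gripper's body (76 mm by 85 mm) begins 54 mm behind the grasp point. The pads swing forward as they close: fully open they stand 13 mm farther back than shut.
Start: joints at [1.116, 0.351, 1.652, -0, 1.139, -0.085], TCP at [0.199, 0.513, 0.213] pointing down, gripper open.
Joint ranges: [-2.75, 2.75], [-0.79, 2.1], [0.01, 2.65], [-1.57, 4.71], [0.07, 3.14], [-2.87, 2.87]. Speed limits (rad/s): [2.22, 2.22, 2.79, 3.14, 3.14, 3.14].

INTERFACE

Orientations are given as a unit quaternion [x, y, z, w].
In Python, from cell import r, optics gives the robot as it stands. The module is installed in compiled form; this text tells all that it offers. Calls block until the motion is done:
- r.move_to(position, orientation): joint-space move of the TCP to a pose.
- r.move_linear(position, rot=None, vel=0.15): straight line of the TCP; rot=None keeps the orientation; vel is the mean speed in m/s.
- r.set_joints(angles): joint-space move.
- r.set_gripper(opening, squeeze=None): opening from 0.0 (shut) to 1.0 (fully open); squeeze is the grip in N (None keeps the last); returns when the fingers have stopped.
- r.sleep(seconds).
- r.inverse_kinematics(position, orientation): joint angles nearest the present ones, or None.
- optics.get_image(name): name is "scene" or "top" or "wrist"; returns a dict with "pixels" (400x640x3 uint8, red, green, blue), "depth" (400x640 float32, m along the optical axis (not along the pixel's ray), 0 where there is no reading), "fx", "fy", "cx", "cy" (pixels), "D" ([k1, k2, p1, p2, k3] as OpenCV has them; the pictures are not rectified), "camera_from_world" (4x4, takes a point from world to camera coordinates); the wrist camera has in their place "mount" (4x4, takes a point from camera to tool coordinates, whose origin is the TCP and whose axes are the flange's). Camera axes: x right, y down, z forward; pixel columns grow to the right and rows downward; lengths in m; the calibration is good to about 2 mm. A picture is of the moment at which its call begins: read the wrist's pose just before it.
A pose or a line that the arm cannot do raises r.PlanningError and nothing moves.
- r.hand_in(): hands the job in; it is judged then, once.
Readings, each from a call of its own:
- r.current_t(): time.
- r.current_q(): joint angles.
- r.current_qvel(): joint speeds.
- r.current_effort(): joint torques, N m.
- r.current_tool_pos(): TCP position.
- r.current_ee_rot(): TCP orientation.
- r.current_contact_force(): force on the tool from outside, world axes, zero at the start.
- r.current_torque(): the same for the moment, N m.
- r.current_opening(): opening from 0.0 (shut) to 1.0 (fully open).
- r.current_finger_force(): force on a finger pad.
Only numpy, scipy, OpenCV 4.12 (cv2) and the standard library are available. Lean on these libraries where they do the work, as an engineer would, in place of code of your own. Each camera call takes 0.05 s, during which the arm holds its last target. There are 200 camera calls.

## Working session

There is one attempt and no reset: what is moved stays moved. The work goes in short steps, each a Python script; the robot and the scene stay as the last script left them, time stands still between calls to the robot, and variables do not carry over. Pictures are saved under pics/ and viewed, at most 14 in all, crops included, and the job is handed in when it is done.

```bash
mkdir -p pics
python3 - <<'E'
from cell import r, optics
import cv2,numpy as np,pickle
for n in ("scene","top"):
    d=optics.get_image(n); pickle.dump(d,open(n+".pkl","wb"))
    cv2.imwrite(f"pics/{n}0.png",d["pixels"][:,:,::-1])
    print(n,d["fx"],d["cx"],d["cy"],d["D"],np.round(d["camera_from_world"],3).tolist(),(d["depth"]>0).mean())
print(r.current_t(),r.finger_overhang,r.current_ee_rot())
E
```

```text
scene 463.55355435003173 318.9212638274463 191.7221448140133 [-0.02108365  0.          0.          0.          0.        ] [[0.495, 0.869, -0.019, -0.21], [0.506, -0.306, -0.806, -0.224], [-0.706, 0.389, -0.591, 1.214], [0.0, 0.0, 0.0, 1.0]] 0.9959296875
top 405.5211237195866 314.25961686623333 194.84433036175852 [-0.04009824  0.          0.          0.          0.        ] [[-0.021, -0.998, -0.056, 0.003], [-0.997, 0.025, -0.071, 0.511], [0.072, 0.055, -0.996, 0.698], [0.0, 0.0, 0.0, 1.0]] 0.9960625
0.1 0.022 [ 1.83824427e-01  9.82958961e-01 -4.91239053e-04 -1.42909761e-04]
```

View pics/scene0.png

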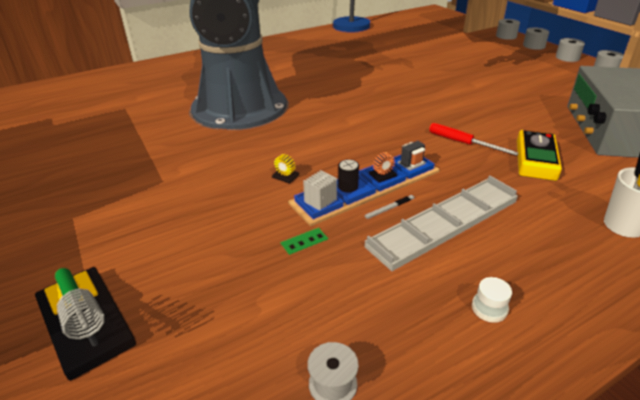

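View pics/top0.png

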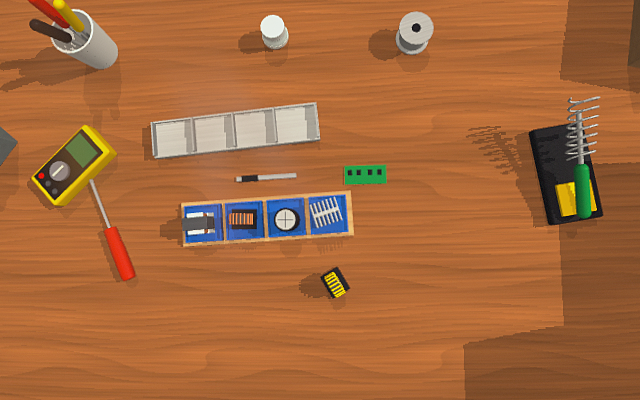

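The scene view shows the rack on the far side of the tray row, and a yellow decoy near (285,165). In the top view, left is the robot's left. The row there is transformer (202,222), choke (243,219), capacitor (286,218), heatsink (328,212). The rack bays are at (172,137), (213,133), (254,129) and (296,124). So transformer → right bay (296,124), choke → (254,129), capacitor → (213,133), heatsink → left bay (172,137).

```bash
cat > h.py <<'E'
import cv2,numpy as np
def rays(d,px,T=None):
    K=np.array([[d["fx"],0,d["cx"]],[0,d["fy"],d["cy"]],[0,0,1]])
    u=cv2.undistortPoints(np.float64(px).reshape(-1,1,2),K,np.float64(d["D"])).reshape(-1,2)
    c=np.c_[u,np.ones(len(u))]
    W=np.linalg.inv(d["camera_from_world"]) if T is None else T   # world_from_camera
    return W[:3,3],c@W[:3,:3].T
def onplane(d,px,z,T=None):
    o,v=rays(d,px,T); return (o+v*((z-o[2])/v[:,2:]))[:,:2]
def cloud(d,T=None):
    h,w=d["depth"].shape; g=np.stack(np.meshgrid(np.arange(w),np.arange(h)),-1)
    o,v=rays(d,g.reshape(-1,2),T); return (o+v*d["depth"].reshape(-1,1)).reshape(h,w,3)
def rect(pts,ref=np.pi/2):
    """minAreaRect of metric points -> centre, size along own x / own y, yaw in (-45,45] deg"""
    c,s,a=cv2.minAreaRect(np.float32(pts*1000)); 
    while a>45: a-=90; s=s[::-1]
    while a<=-45: a+=90; s=s[::-1]
    return np.array(c)/1000,np.round(s,1),np.radians(a)
def biggest(m):
    cs,_=cv2.findContours(m.astype(np.uint8),cv2.RETR_EXTERNAL,cv2.CHAIN_APPROX_NONE)
    return max(cs,key=cv2.contourArea).reshape(-1,2)
E
python3 - <<'E'
from h import *; import pickle
d=pickle.load(open("top.pkl","rb")); P=cloud(d); z=P[...,2]
print("table z",np.median(z[300:390,100:400]))
hsv=cv2.cvtColor(d["pixels"],cv2.COLOR_RGB2HSV)
def box(x0,x1,y0,y1):
    m=np.zeros(z.shape,bool); m[y0:y1,x0:x1]=1; return m
# rack
m=box(145,325,95,165)&(hsv[...,1]<70)&(hsv[...,2]>90)&(z>0.006)
print("rack",rect(onplane(d,biggest(m),0.015)),m.sum())
# blue
m=(hsv[...,0]>100)&(hsv[...,0]<125)&(hsv[...,1]>130)&box(170,370,180,255)
m=cv2.morphologyEx(m.astype(np.uint8),cv2.MORPH_CLOSE,np.ones((25,25)))
print("trays",rect(onplane(d,biggest(m),0.019)))
for n,(a,b),t in (("transformer",(202,222),.056),("choke",(243,219),.064),("capacitor",(286,218),.064),("heatsink",(328,212),.062)):
    m=box(a-22,a+23,b-28,b+28)&(z>t-.008 if n!="choke" else z>.04)
    p=biggest(m); print(n,rect(onplane(d,p,t)),np.round(np.percentile(z[m],[5,50,95]),3),m.sum())
E
```

```text
table z 0.0007062252531244706
rack (array([0.63161359, 0.13657419]), array([ 70.1, 309.3]), np.float64(0.08239026457805183)) 6207
trays (array([0.4708439 , 0.08095399]), array([ 64.5, 289.6]), np.float64(0.04978968992011883))
transformer (array([0.46530099, 0.19366942]), array([35.8, 47.3]), np.float64(0.07115520353209136)) [0.051 0.056 0.058] 493
choke (array([0.47167764, 0.1128546 ]), array([16.7, 39.1]), np.float64(-0.01974494263795648)) [0.05  0.06  0.065] 270
capacitor (array([0.46928693, 0.03744838]), array([38. , 38.3]), np.float64(-0.017837852981350738)) [0.063 0.065 0.067] 457
heatsink (array([ 0.47956082, -0.02993775]), array([40.2, 44.9]), np.float64(0.30192766607786803)) [0.06  0.063 0.065] 334
```

```bash
cat > job.py <<'E'
from h import *
from cell import r, optics
from scipy.spatial.transform import Rotation as R
RACK=np.array([.6316,.1366]); RY=.0824
BAY=[RACK+R.from_euler('z',RY).as_matrix()[:2,:2]@[0,y] for y in (.1125,.0375,-.0375,-.1125)]
# part: x, y, yaw, width(m), bay index
PARTS=dict(transformer=(.4653,.1937,.071,.036,3),choke=(.4717,.1129,-.020,.018,2),
           capacitor=(.4693,.0374,.05,.040,1),heatsink=(.4796,-.0299,.302,.040,0))
HI,G=.145,.050
def rot(yaw,p):
    """tool z down, tool y along own x; half turn with the smaller last joint"""
    x=np.array([np.cos(yaw),np.sin(yaw),0]); best=None
    for s in (1,-1):
        y=s*x; zt=np.array([0,0,-1.]); q=R.from_matrix(np.c_[np.cross(y,zt),y,zt]).as_quat()
        j=r.inverse_kinematics(p,q)
        if j is not None and (best is None or abs(j[5])<best[0]): best=(abs(j[5]),q)
    return best[1]
def pick(n):
    x,y,a,w,_=PARTS[n]; p=[x,y,HI]; r.set_gripper(.85); r.move_to(p,rot(a,p))
    r.move_linear([x,y,.08]); r.move_linear([x,y,G],vel=.08)
    print(n,"F at grasp height",np.round(r.current_contact_force(),1))
    r.set_gripper(0,squeeze=40); print(" opening",round(r.current_opening()*85,1),"mm, want",w*1e3,"pad",r.current_finger_force())
    r.move_linear([x,y,HI],vel=.12); print(" lifted, opening",round(r.current_opening()*85,1),"t",r.current_t())
def place(n):
    x,y=BAY[PARTS[n][4]]; w=PARTS[n][3]; p=[x,y,HI]; r.move_to(p,rot(RY,p)); r.move_linear([x,y,.07])
    z=G-.004+.003; r.move_linear([x,y,z],vel=.06); r.sleep(.2); f0=r.current_contact_force()[2]
    for _ in range(6):
        z-=.001; r.move_linear([x,y,z],vel=.02); f=r.current_contact_force()[2]
        if f-f0>2: break
    print(" set at",round(z,4),"(want",G-.004,") F",round(f0,2),round(f,2))
    r.set_gripper(min(1,(w+.022)/.085)); r.move_linear([x,y,HI]); print(" done t",r.current_t())
E
python3 -c "
from job import *
pick('transformer')"
```

```text
transformer F at grasp height [0.4 0.1 0.7]
 opening -0.1 mm, want 36.0 pad 0.0
 lifted, opening 0.0 t 4.6833
```

The grip closed on nothing, so I'll look.

Run:
```python
from job import *
import pickle
print(r.current_tool_pos(),R.from_quat(r.current_ee_rot()).as_matrix().round(3).tolist())
d=optics.get_image("wrist"); d["T"]=None
cv2.imwrite("pics/w1.png",d["pixels"][:,:,::-1]); d2=optics.get_image("top"); d3=optics.get_image("scene")
cv2.imwrite("pics/t1.png",d2["pixels"][100:260,130:400,::-1].repeat(2,0).repeat(2,1))
cv2.imwrite("pics/s1.png",cv2.resize(d3["pixels"][100:280,240:540,::-1],None,fx=2.5,fy=2.5))
print(np.round(d["mount"],3))
```

```text
[0.46490286 0.1935474  0.14434965] [[-0.071, 0.997, -0.001], [0.997, 0.071, -0.0], [-0.0, -0.001, -1.0]]
[[ 0.001 -0.946 -0.325  0.084]
 [ 1.     0.001  0.     0.001]
 [ 0.    -0.325  0.946 -0.16 ]
 [ 0.     0.     0.     1.   ]]
```

View pics/s1.png

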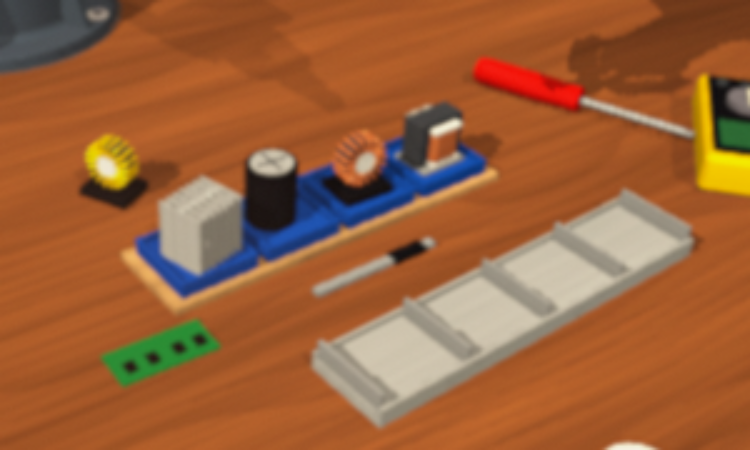

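View pics/w1.png

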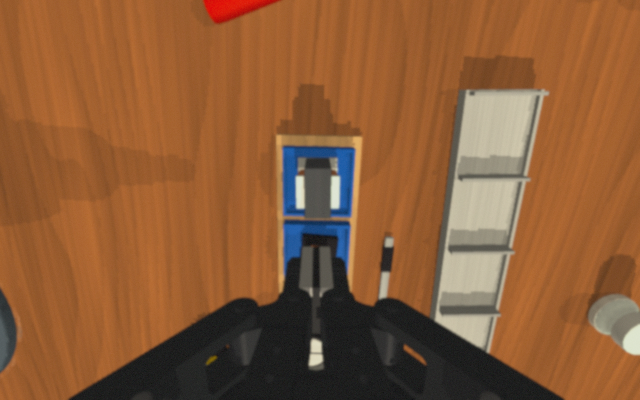

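The crop shows all parts standing undisturbed. The wrist view shows the shut tips at (318,250) and the transformer at (318,188). I'll check by ray casting whether it really lies below the TCP.

```bash
cat >> job.py <<'E'
def wrist():
    T=np.eye(4); T[:3,3]=r.current_tool_pos(); T[:3,:3]=R.from_quat(r.current_ee_rot()).as_matrix()
    d=optics.get_image("wrist"); return d,T@d["mount"]
E
python3 - <<'E'
from job import *
d,T=wrist(); P=cloud(d,T)
print(onplane(d,[[318,160],[318,188],[318,217]],.056,T), P[[165,188,210],318].round(3))
print("table",P[60,200].round(3),"bay floor",P[[130,210],[500,480]].round(3))
print("fingertip",P[255,318].round(3), r.current_tool_pos(), r.current_opening(), r.current_finger_force(),r.current_q(),r.current_t())
E
```

```text
[[0.46538316 0.22322977]
 [0.46709524 0.20010014]
 [0.46897964 0.1746464 ]] [[0.466 0.217 0.045]
 [0.467 0.2   0.055]
 [0.469 0.181 0.056]]
table [ 0.356  0.293 -0.001] bay floor [[0.63  0.253 0.009]
 [0.63  0.174 0.01 ]]
fingertip [0.466 0.205 0.175] [0.46501355 0.19358381 0.14438924] -0.0011586495445485446 0.0 [ 3.02047122e-01  3.56047621e-01  1.83699440e+00 -4.28482048e-05
  9.49725238e-01  2.31067024e-01] 4.8833
```

View pics/t1.png

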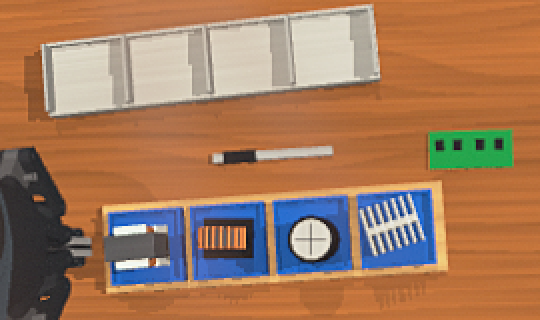

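Run:
```python
from job import *
d,T=wrist(); P=cloud(d,T)
for row in range(236,300,6): print(row,d["depth"][row,312:325:4].round(3),P[row,312:325:4,2].round(3),P[row,316].round(3))
```

```text
236 [0.314 0.315 0.316 0.315] [0.02  0.019 0.018 0.019] [0.47  0.139 0.019]
242 [0.314 0.313 0.315 0.314] [0.022 0.023 0.021 0.022] [0.47  0.134 0.023]
248 [0.154 0.154 0.153 0.153] [0.167 0.167 0.168 0.168] [0.465 0.204 0.167]
254 [0.148 0.15  0.148 0.148] [0.173 0.171 0.173 0.173] [0.465 0.203 0.171]
260 [0.143 0.142 0.142 0.143] [0.178 0.179 0.179 0.178] [0.465 0.205 0.179]
266 [0.138 0.138 0.138 0.139] [0.184 0.184 0.184 0.183] [0.465 0.204 0.184]
272 [0.133 0.134 0.133 0.133] [0.189 0.188 0.189 0.189] [0.465 0.204 0.188]
278 [0.129 0.13  0.13  0.129] [0.193 0.193 0.192 0.194] [0.465 0.204 0.193]
284 [0.126 0.126 0.126 0.125] [0.197 0.197 0.197 0.198] [0.465 0.204 0.197]
290 [0.124 0.123 0.124 0.123] [0.199 0.2   0.199 0.2  ] [0.465 0.204 0.2  ]
296 [0.124 0.126 0.124 0.118] [0.2   0.198 0.2   0.205] [0.466 0.2   0.198]
```

The depth shows the shut fingertips about 22 mm behind the reported TCP, not ahead of it. That puts the real grasp point about 45 mm higher than stated, which explains the miss over the transformer. I'll lower the TCP by 45 mm and descend with a force check.

```bash
sed -i 's/^HI,G=.*/HI,G=.100,.004   # tips really lie 22 mm behind the reported TCP/; s/transformer=(.4653,.1937/transformer=(.4660,.1950/' job.py
python3 - <<'E'
s=open('job.py').read()
s=s.replace("r.move_linear([x,y,.08]); r.move_linear([x,y,G],vel=.08)","""r.move_linear([x,y,G+.035])
    for z in np.arange(G+.028,G-.001,-.007):
        r.move_linear([x,y,z],vel=.08); f=r.current_contact_force()
        if abs(f[2])>6: print('STOP',z,f); r.move_linear(p); raise SystemExit""")
s=s.replace("r.move_linear([x,y,.07])","r.move_linear([x,y,G+.02])")
open('job.py','w').write(s)
E
python3 -c "
from job import *
pick('transformer')"
```

```text
transformer F at grasp height [-0.8 -0.2  1. ]
 opening 35.3 mm, want 36.0 pad 40.62122583389282
 lifted, opening 35.4 t 9.0917
```

Run:
```python
from job import *
place('transformer')
d,T=wrist(); cv2.imwrite("pics/w2.png",d["pixels"][:,:,::-1])
```

```text
set at 0.0 (want 0.0 ) F -2.29 0.9
 done t 13.3333
```

View pics/w2.png

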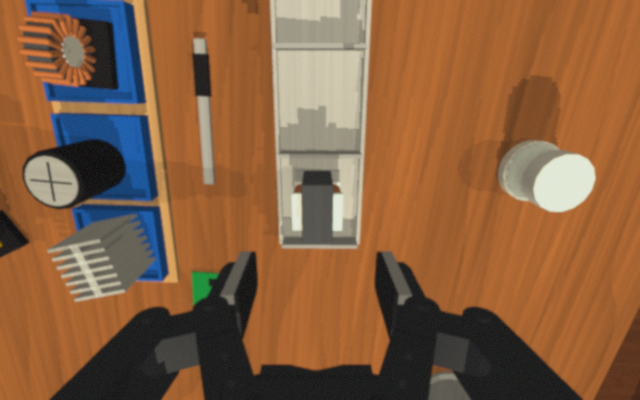

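The transformer stands flat and centred in the right-hand bay at (318,205), and contact came at exactly the expected height. Next are the choke and the capacitor.

Run:
```python
from job import *
for n in ('choke','capacitor'):
    pick(n)
    if abs(r.current_opening()*.085-PARTS[n][3])>.005: print("bad grip"); break
    place(n)
d,T=wrist(); cv2.imwrite("pics/w3.png",d["pixels"][:,:,::-1])
```

```text
choke F at grasp height [0.5 0.6 0.2]
 opening 17.5 mm, want 18.0 pad 42.98391133546829
 lifted, opening 17.3 t 17.75
 set at 0.0 (want 0.0 ) F -0.84 5.69
 done t 21.7167
capacitor F at grasp height [-1.3 -0.1  0. ]
 opening 39.2 mm, want 40.0 pad 40.151193737983704
 lifted, opening 39.4 t 26.0333
 set at 0.0 (want 0.0 ) F -1.25 3.86
 done t 30.1583
```

View pics/w3.png

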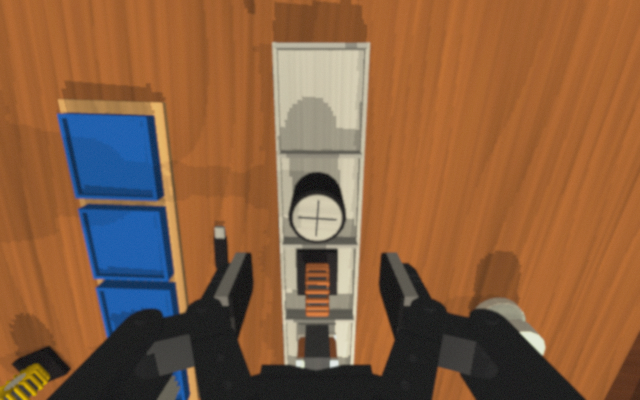

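The capacitor (318,215) and choke (317,285) stand upright in their bays, and the far-left bay (320,100) is still free for the heatsink.

Run:
```python
from job import *
n='heatsink'; pick(n)
if abs(r.current_opening()*.085-PARTS[n][3])>.006: print("bad grip"); raise SystemExit
place(n); r.set_joints([1.116,.351,1.652,0,1.139,-.085])
d=optics.get_image("top"); cv2.imwrite("pics/t2.png",cv2.resize(d["pixels"][90:260,130:400,::-1],None,fx=2.5,fy=2.5))
z=cloud(d)[...,2]
P=cloud(d); Rm=R.from_euler('z',RY).as_matrix()[:2,:2]
for n in PARTS:
    b=BAY[PARTS[n][4]]; q=(P[...,:2]-b)@Rm; m=(abs(q)<.035).all(-1)&(z>.042)
    print(n,"top z",np.percentile(z[m],[50,95]).round(3),"offset mm",(q[m].mean(0)*1e3).round(1))
print(r.current_t(),r.current_tool_pos())
```

```text
heatsink F at grasp height [-0.2 -0.2  0.2]
 opening 39.4 mm, want 40.0 pad 40.64948916435242
 lifted, opening 39.4 t 34.6167
 set at 0.0 (want 0.0 ) F -1.97 1.85
 done t 39.0833
transformer top z [0.052 0.054] offset mm [-2.2 -0.8]
choke top z [0.055 0.06 ] offset mm [-2.5  3.2]
capacitor top z [0.061 0.063] offset mm [-3.9 -1.3]
heatsink top z [0.057 0.06 ] offset mm [-2.4 -0.7]
40.9917 [0.19970234 0.51243207 0.21286884]
```

View pics/t2.png

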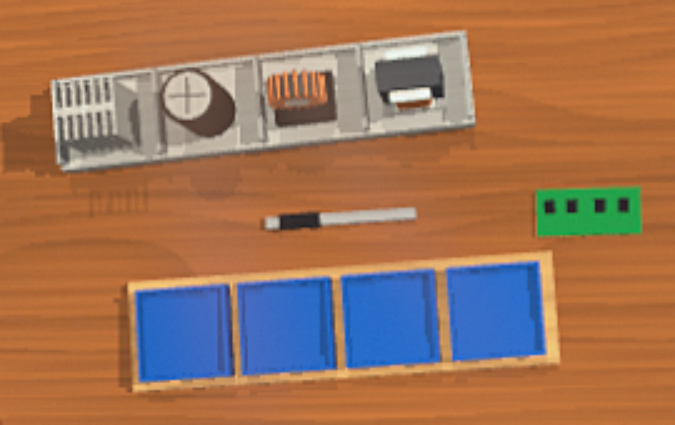

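The top view shows heatsink (95,115), capacitor (197,100), choke (297,92) and transformer (408,78) from left to right. All are upright in their bays with tops at the expected heights, and the trays are empty.

```bash
python3 -c "
from cell import r
print(r.hand_in())"
```

```text
the job is handed in; nothing more can be done
None
```

All four parts stand upright in the rack in reverse order (left to right: heatsink, capacitor, choke, transformer), and I handed the job in at about 41 s; the first grasp closed on air because the fingertips sit about 22 mm behind the reported TCP, so I corrected for that.

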